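# Slide a slide carrier under the sprung clip of its bed

## Task

Slide the black slide carrier along its metal bed, bevelled end first, under the sprung bar clip so that its own edge lifts the clip, until it is fully home: front edge up against the end stop beneath the clip and long side square against the side fence, held down flat by the clip. Do not touch the clip with the robot, and leave the projector parts and tools lying around it where they are.

Things in the scene. Friction and masses are not known exactly. Their poses are not given: they have to be found in the camera images.
- bed: Fixed flat aluminium bed plate, 175 (x) x 300 (y) x 6 mm thick, on the cart top; top face 6 mm above the cart. Origin on the cart surface; the plate reaches x -95 to +80 and y -145 to +155 mm about it. The -x and -y sides are open. +y is the direction in which the carrier goes under the clip; +x is towards the side fence.
- fence (a point): Middle of the inner face of the side fence, at the bed face (bed frame x = +70, y = -22 mm). The fence is a straight aluminium bar along the bed's y, 14 mm high above the bed face, from y = -145 to +100 mm.
- stop (a point): Middle of the face of the end stop, at the bed face (bed frame x = +30, y = +102 mm). The stop is an aluminium bar across the bed beneath the clip, 10 mm high, from x = -15 to +75 mm.
- home (a point): Point on the bed where the carrier's middle lies when it is fully home: bed frame x = +30, y = +49 mm, 4 mm above the bed face (10 mm above the cart). Axes as the bed's.
- carrier_mid (a point): Middle of the loose slide carrier, half-way up its 8 mm thickness. A stiff black plate, 80 mm wide (its x), 106 mm long (its y), 0.1 to 0.2 kg, a white framed slide set in its top. The front (+y) 14 mm are bevelled on top to a 1.5 mm edge. It lies flat on the bed short of the clip, turned up to about 17 degrees from square, with a gap to the fence; sliding friction about 0.6.
- carrier_rear (a point): Middle of the carrier's upright rear end face, 10 mm above its underside, 53 mm behind its middle. An upright lip 70 mm wide and 5 mm thick stands along this end, flush with it, its top 20 mm above the underside. Axes as the carrier's.
- clip_bar (a point): Axis of the round bar (10 mm diameter, 86 mm long along the bed's x) at the free front edge of the sprung steel clip, mid-length. At rest the bar is 2 mm clear of the bed face, at bed x = +30, y = +70 mm; a turned-up lip reaches 15 mm further to -y and 17 mm above the bar axis. The clip plate runs from here to its hinge at bed y = +130 mm, and its highest point is about 30 mm above the cart.
- clip (a joint): Opening angle of the clip about its hinge (rad): 0 at rest, grows as the bar is lifted; the carrier's 8 mm thickness under the bar gives about 0.10. The spring presses the bar down with about 1.5 N at rest and 2.5 N on the carrier; pushing the carrier in takes roughly 5 to 12 N of push, more than that at the stop.
- projector: Fixed old brown slide projector, 300 (x) x 240 (y) x 165 mm high, with a lens to +x reaching 225 mm from its origin and a ridged black focus knob on the +y side. Origin: centre of its underside. Not part of the job.
- thumbscrew_a: Large bronze thumbscrew standing on its head, head 36 mm across, 43 mm high. Origin: centre of its underside. Leave alone.
- thumbscrew_b: The same as the other thumbscrew. Leave alone.
- lens_barrel: Chrome lens barrel standing upright, 52 mm across, 75 mm high. Origin: centre of its underside. Leave alone.
- loupe: Small glass loupe standing upright, 44 mm across, 28 mm high. Origin: centre of its underside. Leave alone.
- screwdriver: Yellow-handled screwdriver lying on the cart along its x axis. Leave alone.
Mind the look-alikes: they are no part of the job. What is meant by the part that bears carrier_mid is not green, red or turquoise, and is the larger of those in its own colour.

How it is judged:
By the outcome, as a careful person would: the job done as asked, in the order asked, and still so for the second after the job is handed in, with the robot touching nothing.
It also fails if it takes over 42 s, if anything falls off the work surface, if the arm or the gripper's body presses on something with over 40 N, if the wrist force passes 120 N, or if a joint passes its speed limit or range.

## Robot

A 6-joint arm with a two-finger parallel gripper is mounted at the origin on the work surface. World frame = base frame: x ahead of the robot, y to its left, z up, the work surface at z = 0. Lengths are in mm, angles in degrees, forces in N, time in s.
With the tool pointing down it reaches from about 300 to 850 mm from the base axis. Payload 4.2 kg.
Tool frame: the origin (TCP) lies at the very end of the fingers, on their centre line; the grasp point (between the pads) lies 19 mm behind it (env.grasp_offset is the distance from the TCP to the grasp point, in mm); z points along the fingers, y is the line along which they close (so a half turn about z gives the same grasp; the last joint's range is limited). The gripper opens to 91 mm and grips with 3 to 60 N. Pads are 32 mm wide; open, the fingers measure 118 mm over their backs; the gripper's body (76 mm by 178 mm) begins 60 mm behind the grasp point.
Start: joints at [72.594, 18.312, 89.639, -0, 72.044, -1.146], TCP at [161.005, 552.015, 213.976] pointing down, gripper open.
Joint ranges: [-177.97, 177.97], [-48.28, 115.42], [12.27, 149.76], [-77.06, 257.06], [2.81, 150.46], [-146.56, 146.56]. Speed limits (degrees/s): [147.25, 147.25, 180, 180, 180, 180].

## Interface

Orientations are given as [roll, pitch, yaw] about the fixed x, y, z axes, in that order (R = Rz(yaw) Ry(pitch) Rx(roll)).
In Python, from workcell import env gives the robot as it stands. The module is installed in compiled form; this text tells all that it offers.
- The arm moves only by the tool send_rows, never from a script. Its argument "motion" is a list of rows, each an object of numbers: "tx", "ty", "tz": the shift along the tool's x, y, z in units of 500 mm (1.0 is 500 mm); "rx", "ry", "rz": the turn, a rotation vector about the tool's x, y, z in units of 30 degrees (1.0 is 30 degrees); "gripper": the closure, from -1 (fully open) to 1 (shut). In form: [{"tx": .., "ty": .., "tz": .., "rx": .., "ry": .., "rz": .., "gripper": ..}, ...]. A call has 1 to 12 rows; each row shifts and turns the commanded pose from where the row before left it, along the tool's axes as they then stand; what a row does not reach is not made up. A row lasts 1/8 s, in which the tool goes at most 62.5 mm and 10.7 degrees, less where a joint would pass 70% of its speed; a pose out of reach is approached as far as the arm can. A call with a number of a shift or a turn outside -1 to 1 is refused whole. A call with a gripper value outside its range is refused whole. The fingers move at their own pace and stop on an object; "grip_force" is the grip in N (left out, the last holds). Time passes only in rows, so rows that do not move let the fingers close. It gives the time, the measured TCP pose, the force, the opening and the grip force at its end, in the units of the state.
- env.state(): the state, without advancing time (a new reading comes with each control period).
- env.grab_frame(name): name is "scene" or "top" or "wrist"; returns a dict with "frame" (420x560x3 uint8, red, green, blue), "vertical_fov" (degrees; the focal length in pixels is half the picture's height over the tangent of half this angle, whatever the lens; pixels are square), "cx", "cy" (the principal point, pixels), "k1" (the pictures are not rectified: a ray, as slopes to the right and down, at radius r is drawn at 1 + k1 r^2 times it, then the intrinsics apply), "rvec" (rotation vector, rad) and "tvec" (3), from world to camera coordinates, as OpenCV has them; the wrist camera has in their place "T_tool_cam" (4x4, takes a point from camera to tool coordinates, whose origin is the TCP and whose axes are the flange's). Camera axes: x right, y down, z forward; pixel columns grow to the right and rows downward; lengths in mm; the calibration is good to about 2 mm. A picture is of the moment at which its call begins: read the wrist's pose just before it. There is no depth.
- env.job_done(): hands the job in; it is judged then, once.
The state is a dict: "time_s": time; "qpos": joint angles; "qvel": joint speeds; "effort": joint torques, N m; "ee_pos": TCP position; "ee_rot": TCP orientation; "force": force on the tool from outside, world axes, zero at the start; "torque": the same for the moment, N m; "gripper_width": finger opening in mm; "gripper_force": force on a finger pad.
Only numpy, scipy, OpenCV 4.12 (cv2) and the standard library are available. Lean on these libraries where they do the work, as an engineer would, in place of code of your own. Each camera call takes 0.05 s, during which the arm holds its last target. There are 200 camera calls.

## Working session

There is one attempt and no reset: what is moved stays moved. The work goes in short steps, Python scripts to look and compute and a tool call to move; the robot and the scene stay as the last step left them, time stands still between calls to the robot, and variables do not carry over. Pictures are saved under pics/ and viewed, at most 10 in all, crops included, and the job is handed in when it is done.

Besides the shell and the picture viewer there is one more tool, called after "Request:" as name(argument=value, ...) on one line, values as JSON. send_rows: Moves the arm, as the interface text tells. Shifts and turns lie within -1 to 1; 1 stands for 500 mm of shift or 30 degrees of turn. Its arguments: {"type":"object","properties":{"motion":{"type":"array"},"grip_force":{"type":"number"}},"required":["motion"]}

```bash
mkdir -p pics
cat > h.py <<'E'
import numpy as np, cv2
from workcell import env
from scipy.spatial.transform import Rotation as R
def cam(n):
    s=env.state(); g=env.grab_frame(n); f=210/np.tan(np.radians(g['vertical_fov'])/2)
    if n=='wrist':
        T=np.eye(4);T[:3,:3]=R.from_euler('xyz',s['ee_rot'],degrees=True).as_matrix();T[:3,3]=s['ee_pos']
        C=T@np.array(g['T_tool_cam'])
    else:
        M=np.eye(4);M[:3,:3]=cv2.Rodrigues(np.array(g['rvec'],float))[0];M[:3,3]=np.ravel(g['tvec']);C=np.linalg.inv(M)
    return dict(img=g['frame'][:,:,::-1].copy(),K=np.array([[f,0,g['cx']],[0,f,g['cy']],[0,0,1]]),k1=g['k1'],C=C)
def ray(c,uv):
    # forward model: d = r(1+k1 r^2); invert by iteration
    uv=np.atleast_2d(np.array(uv,float)); d=np.c_[(uv[:,0]-c['K'][0,2])/c['K'][0,0],(uv[:,1]-c['K'][1,2])/c['K'][1,1]]
    u=d.copy()
    for _ in range(30): u=d/(1+c['k1']*(u**2).sum(1,keepdims=True))
    return np.c_[u,np.ones(len(u))]@c['C'][:3,:3].T
def onz(c,uv,z):
    r=ray(c,uv);o=c['C'][:3,3]; return o+r*((z-o[2])/r[:,2])[:,None]
def tri(cs,uvs):
    A=np.zeros((3,3));b=np.zeros(3)
    for c,uv in zip(cs,uvs):
        r=ray(c,uv)[0];r/=np.linalg.norm(r);P=np.eye(3)-np.outer(r,r);A+=P;b+=P@c['C'][:3,3]
    return np.linalg.solve(A,b)
def proj(c,X):
    M=np.linalg.inv(c['C']);p=np.atleast_2d(X)@M[:3,:3].T+M[:3,3];u=p[:,:2]/p[:,2:]
    u=u*(1+c['k1']*(u**2).sum(1,keepdims=True));return u*c['K'][0,0]+c['K'][:2,2]
E
python3 - <<'E'
from h import *
import pickle
cs={n:cam(n) for n in('scene','top','wrist')}
pickle.dump(cs,open('c0.pkl','wb'))
for n in cs: print(n,cs[n]['C'][:3,3].round(),cs[n]['C'][:3,2].round(2),cs[n]['K'][0,0],cs[n]['k1'])
cv2.imwrite('pics/a.png',cs['top']['img']);cv2.imwrite('pics/b.png',cs['scene']['img'])
print(env.state())
E
```

```text
scene [1294.  924.  849.] [-0.5  -0.67 -0.55] 477.63642492634006 -0.04048400329173604
top [ 196.  -65. 1664.] [ 0.22  0.01 -0.98] 542.8910306440401 -0.21176633262376673
wrist [ 98. 570. 384.] [ 0.23 -0.07 -0.97] 298.1194735746973 -0.03113100939253648
{'time_s': 0.15, 'qpos': array([ 7.25925769e+01,  1.83443676e+01,  8.96897031e+01, -1.01018981e-03,
        7.20428766e+01, -1.14527045e+00]), 'qvel': array([-0.07475507, -0.10368012, -0.07567893, -0.0468914 , -0.02825572,
        0.02717823]), 'effort': array([-3.89552442e-04, -4.12775874e+01, -2.32157099e+01,  7.27298786e-02,
        4.34353156e-02, -9.56052372e-05]), 'ee_pos': array([160.90721054, 551.64409113, 213.30635555]), 'ee_rot': array([-1.79923049e+02, -5.77606483e-04,  1.63738159e+02]), 'force': array([-0.01224374,  1.37910916,  0.5306019 ]), 'torque': array([-0.04253197,  0.02563855,  0.0748132 ]), 'gripper_force': 0.0, 'gripper_width': 91.30756119958187}
```

View pics/a.png

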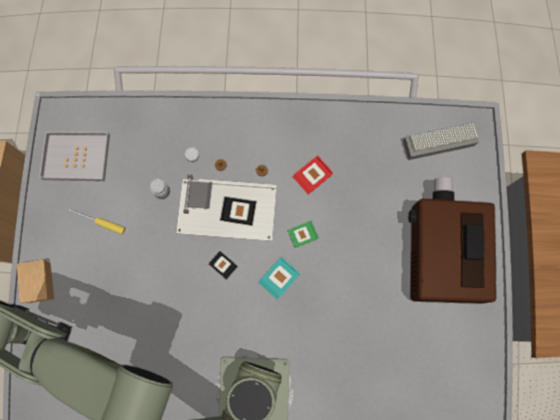

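View pics/b.png

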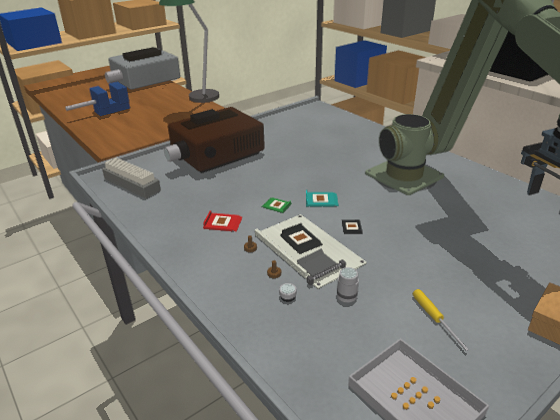

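The candidates in the top view are: black on the bed (238,211), smaller black off the bed (222,265), red (313,175), green (302,234) and turquoise (280,277). The meant one is the larger black one at (238,211), lying on the bed. The clip is at (198,195) on the bed's left end, so bed +y is about world +y. I'll get rough positions, then go over it with the wrist camera.

Run:
```python
from h import *
import pickle
cs=pickle.load(open('c0.pkl','rb'));t=cs['top']
print(onz(t,[[178,232],[185,179],[275,184],[273,241]],6).round())
print(onz(t,[[238,211],[198,195],[222,265]],14).round())
cv2.imwrite('pics/c.png',cv2.resize(t['img'][160:290,160:320],None,fx=5,fy=4.6,interpolation=cv2.INTER_CUBIC)[:600])
cv2.imwrite('pics/d.png',cs['wrist']['img'])
T=cs['wrist']['C'];print(T[:3,:3].round(2))
```

```text
[[477. 254.   6.]
 [649. 243.   6.]
 [641. -44.   6.]
 [458. -43.   6.]]
[[548.  68.  14.]
 [596. 197.  14.]
 [378. 110.  14.]]
[[ 0.28  0.93  0.23]
 [ 0.96 -0.27 -0.07]
 [-0.    0.24 -0.97]]
```

View pics/c.png

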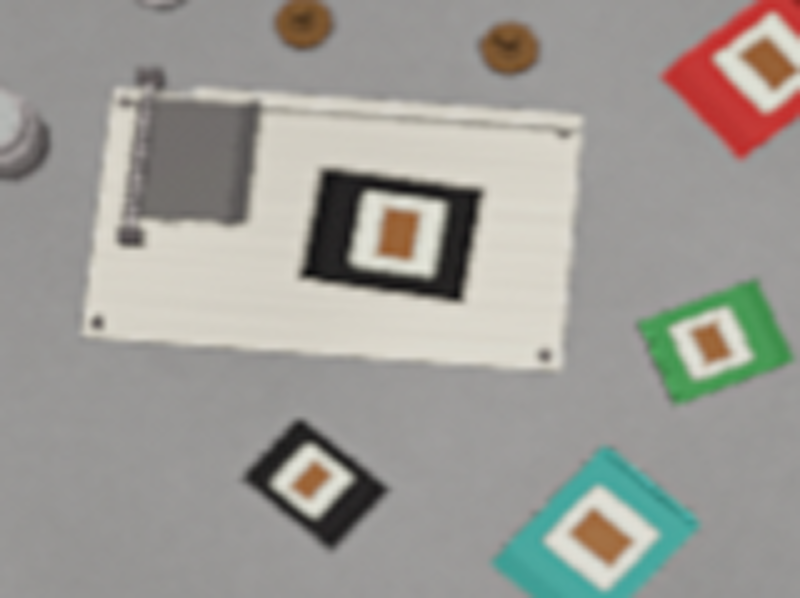

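The crop confirms it: the carrier is the larger black plate on the bed, at crop (395,233), and the small black one lies off the bed at (315,483). I'm moving the wrist camera over the bed.

Request:
send_rows(motion=[{"tx": -0.099, "ty": -0.069, "tz": 0.01}, {"tx": -0.099, "ty": -0.069, "tz": 0.01}, {"tx": -0.099, "ty": -0.069, "tz": 0.01}, {"tx": -0.099, "ty": -0.069, "tz": 0.01}, {"tx": -0.099, "ty": -0.069, "tz": 0.01}, {"tx": -0.099, "ty": -0.069, "tz": 0.01}, {"tx": -0.099, "ty": -0.069, "tz": 0.01}, {"tx": -0.099, "ty": -0.069, "tz": 0.01}, {"tx": -0.099, "ty": -0.069, "tz": 0.01}, {"tx": -0.099, "ty": -0.069, "tz": 0.01}, {"rz": -0.22}, {"rz": -0.22}])

```text
invalid input at $.motion[0]: expected keys tx, ty, tz, rx, ry, rz, gripper
```

Run:
```python
from h import *
import pickle
s=env.state();print(s['ee_pos'],s['ee_rot'],s['force'],s['time_s'])
w=cam('wrist');pickle.dump(w,open('w1.pkl','wb'))
cv2.imwrite('pics/e.png',cv2.resize(w['img'],(800,600)))
```

```text
[160.90721054 551.64409113 213.30635555] [-1.79923049e+02 -5.77606483e-04  1.63738159e+02] [-0.01224374  1.37910916  0.5306019 ] 0.15
```

View pics/e.png

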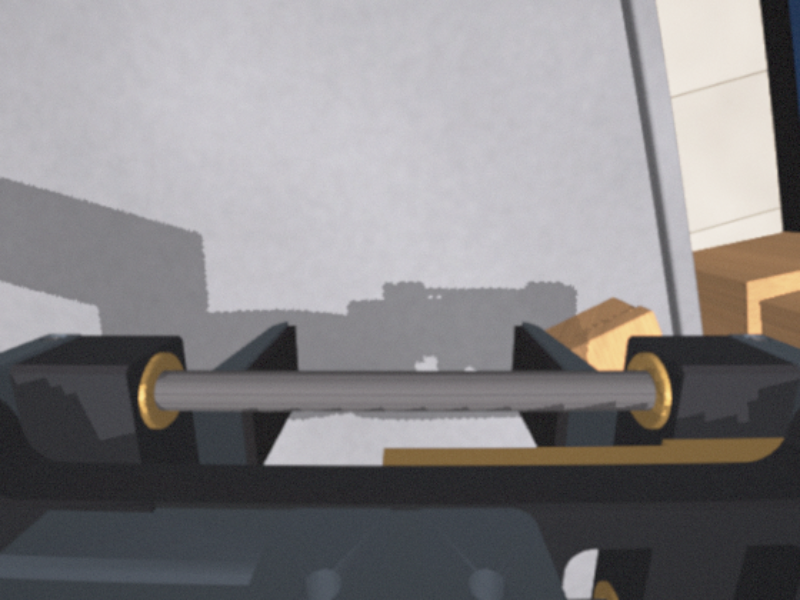

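All keys are required, and the wrist view shows only the strip from the TCP back toward the base (upper half, rows < 330 of 600). So the TCP needs to go further out, to about x=645.

Request:
send_rows(motion=[{"tx": -0.0987, "ty": -0.0497, "tz": 0.0067, "rx": 0, "ry": 0, "rz": 0, "gripper": -1}, {"tx": -0.0987, "ty": -0.0497, "tz": 0.0067, "rx": 0, "ry": 0, "rz": 0, "gripper": -1}, {"tx": -0.0987, "ty": -0.0497, "tz": 0.0067, "rx": 0, "ry": 0, "rz": 0, "gripper": -1}, {"tx": -0.0987, "ty": -0.0497, "tz": 0.0067, "rx": 0, "ry": 0, "rz": 0, "gripper": -1}, {"tx": -0.0987, "ty": -0.0497, "tz": 0.0067, "rx": 0, "ry": 0, "rz": 0, "gripper": -1}, {"tx": -0.0987, "ty": -0.0497, "tz": 0.0067, "rx": 0, "ry": 0, "rz": 0, "gripper": -1}, {"tx": -0.0987, "ty": -0.0497, "tz": 0.0067, "rx": 0, "ry": 0, "rz": 0, "gripper": -1}, {"tx": -0.0987, "ty": -0.0497, "tz": 0.0067, "rx": 0, "ry": 0, "rz": 0, "gripper": -1}, {"tx": -0.0987, "ty": -0.0497, "tz": 0.0067, "rx": 0, "ry": 0, "rz": 0, "gripper": -1}, {"tx": -0.0987, "ty": -0.0497, "tz": 0.0067, "rx": 0, "ry": 0, "rz": 0, "gripper": -1}, {"tx": -0.0987, "ty": -0.0497, "tz": 0.0067, "rx": 0, "ry": 0, "rz": 0, "gripper": -1}, {"tx": -0.0987, "ty": -0.0497, "tz": 0.0067, "rx": 0, "ry": 0, "rz": 0, "gripper": -1}])

```text
time_s: 1.7
ee_pos: [647.1, 98.5, 173.4]
ee_rot: [180.0, -0.0, 163.7]
force: [0.4, 0.5, 0.3]
gripper_width: 91.3
gripper_force: 0.0
```

Request:
send_rows(motion=[{"tx": 0, "ty": 0, "tz": 0, "rx": 0, "ry": 0, "rz": -0.22, "gripper": -1}, {"tx": 0, "ty": 0, "tz": 0, "rx": 0, "ry": 0, "rz": -0.22, "gripper": -1}, {"tx": 0, "ty": 0, "tz": 0, "rx": 0, "ry": 0, "rz": 0, "gripper": -1}])

```text
time_s: 2.08
ee_pos: [646.0, 99.7, 173.3]
ee_rot: [-180.0, -0.0, 176.8]
force: [0.2, 0.6, -0.5]
gripper_width: 91.4
gripper_force: 0.0
```

Run:
```python
from h import *
import pickle
s=env.state();print(s['ee_pos'],s['ee_rot'],s['force'],s['time_s'])
w=cam('wrist');pickle.dump(w,open('w1.pkl','wb'))
cv2.imwrite('pics/f.png',cv2.resize(w['img'],(800,600)))
```

```text
[645.96275245  99.70407952 173.33092301] [-1.79998032e+02 -3.90800188e-02  1.76842756e+02] [ 0.15909812  0.55168552 -0.51211194] 2.075
```

View pics/f.png

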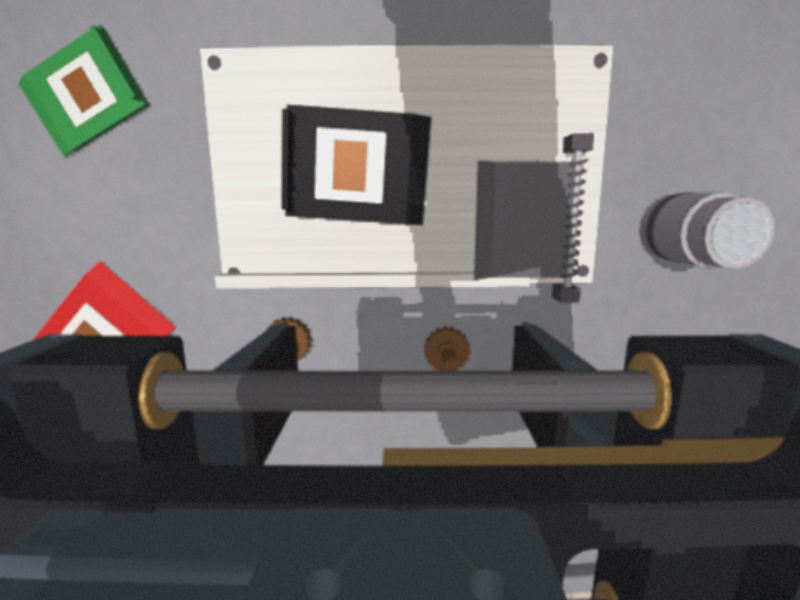

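The view shows the carrier with its slide at (350,165), the lip on its left (rear) at x≈287, rows 107–213, and the bevelled front on the right at x≈427. The fence is along row ~275, the clip plate at (520,220), bed corners are about (201,48), (612,45), (593,283) and (217,288), and the thumbscrews are at (290,338) and (447,348). Next I'll measure these numerically.

```bash
cat > meas.py <<'E'
from h import *
import sys,pickle
def meas(w,box,zs=14):
    x0,y0,x1,y1=box;I=w['img'];g=cv2.cvtColor(I,cv2.COLOR_BGR2GRAY);hsv=cv2.cvtColor(I,cv2.COLOR_BGR2HSV)
    m=np.zeros_like(g);m[y0:y1,x0:x1]=((g<60)[y0:y1,x0:x1])*255
    cs,_=cv2.findContours(m,cv2.RETR_EXTERNAL,cv2.CHAIN_APPROX_NONE);c=max(cs,key=cv2.contourArea)
    hull=cv2.convexHull(c);ap=cv2.approxPolyDP(hull,4,True)[:,0]
    print('black area',cv2.contourArea(c),'poly',ap.tolist())
    for z in(6,26): print(' z',z,onz(w,ap,z)[:,:2].round(1).tolist())
    f=np.zeros_like(g);cv2.drawContours(f,[c],-1,255,-1)
    s=((f>0)&(g>110)&(hsv[:,:,1]<60)).astype('uint8')*255
    s=cv2.morphologyEx(s,cv2.MORPH_CLOSE,np.ones((25,25)))
    sc=max(cv2.findContours(s,cv2.RETR_EXTERNAL,cv2.CHAIN_APPROX_NONE)[0],key=cv2.contourArea)
    P=onz(w,sc[:,0],zs)[:,:2].astype('float32');r=cv2.minAreaRect(P);print('slide',r)
    return c
E
python3 - <<'E'
from meas import *
w=pickle.load(open('w1.pkl','rb'))
meas(w,(185,60,310,165))
q=np.array([[201,48],[612,45]])*.7
print('bed -x corners',onz(w,q,6).round(1).tolist())
# fence inner foot line: darkest row near 273*.7 for several columns
g=cv2.cvtColor(w['img'],cv2.COLOR_BGR2GRAY)
for x in(165,180,200,215,230,250,260): print(x,g[183:206,x].tolist())
E
```

```text
black area 7370.5 poly [[199, 77], [300, 82], [295, 155], [201, 149]]
 z 6 [[508.8, 17.8], [520.0, 124.2], [595.9, 115.4], [583.4, 11.4]]
 z 26 [[513.0, 22.8], [523.5, 123.0], [595.0, 114.7], [583.2, 16.8]]
slide ((551.5973510742188, 63.69880294799805), (51.961116790771484, 51.8631591796875), 82.77302551269531)
bed -x corners [[462.8, -38.1, 6.0], [477.1, 259.1, 6.0]]
165 [232, 233, 232, 226, 167, 117, 99, 98, 116, 151, 210, 231, 232, 229, 228, 230, 227, 224, 208, 174, 155, 157, 161]
180 [232, 231, 231, 231, 231, 230, 232, 221, 167, 166, 216, 230, 230, 231, 229, 229, 227, 224, 209, 173, 159, 161, 160]
200 [231, 231, 231, 231, 230, 229, 229, 220, 168, 167, 217, 230, 230, 230, 230, 229, 228, 218, 185, 163, 156, 159, 159]
215 [230, 231, 230, 232, 231, 230, 229, 212, 151, 161, 221, 230, 229, 230, 228, 228, 226, 217, 180, 157, 156, 160, 160]
230 [231, 230, 229, 228, 230, 229, 227, 216, 152, 163, 218, 229, 230, 229, 228, 228, 227, 213, 172, 158, 153, 155, 160]
250 [230, 230, 229, 229, 230, 229, 225, 197, 145, 172, 221, 230, 229, 229, 229, 228, 228, 211, 154, 146, 156, 153, 152]
260 [229, 229, 230, 231, 229, 227, 223, 189, 146, 173, 224, 230, 229, 230, 228, 228, 226, 211, 153, 149, 155, 156, 158]
```

Request:
send_rows(motion=[{"tx": 0.042, "ty": -0.078, "tz": 0.043, "rx": 0, "ry": 0, "rz": 0, "gripper": -1}, {"tx": 0.042, "ty": -0.077, "tz": 0.043, "rx": 0, "ry": 0, "rz": 0, "gripper": -1}, {"tx": 0, "ty": 0, "tz": 0, "rx": 0, "ry": 0, "rz": 0.124, "gripper": -1}, {"tx": 0, "ty": 0, "tz": 0, "rx": 0, "ry": 0, "rz": 0, "gripper": -1}])

```text
time_s: 2.62
ee_pos: [599.8, 24.6, 130.9]
ee_rot: [180.0, 0.0, 173.2]
force: [-0.9, -0.3, -0.1]
gripper_width: 91.2
gripper_force: 0.0
```

Run:
```python
from meas import *
w=pickle.load(open('w1.pkl','rb'))
print('fence foot/top',onz(w,[[165,190.3],[260,190.0]],6).round(1).tolist(),onz(w,[[180,192.7],[260,192.5]],20).round(1).tolist())
s=env.state();print(s['ee_pos'],s['ee_rot'],s['time_s'])
v=cam('wrist');pickle.dump(v,open('w2.pkl','wb'))
a=proj(v,[[500,0,14],[610,130,14]]);print(a)
b=np.r_[a.min(0)-25,a.max(0)+25].astype(int).clip(0,[559,260,559,260]);print(b)
I=v['img'][b[1]:b[3],b[0]:b[2]];k=min(800/I.shape[1],600/I.shape[0]);print(k)
cv2.imwrite('pics/g.png',cv2.resize(I,None,fx=k,fy=k,interpolation=cv2.INTER_CUBIC))
```

```text
fence foot/top [[627.3, -35.6, 6.0], [633.0, 73.6, 6.0]] [[628.9, -13.6, 20.0], [633.6, 74.6, 20.0]]
[599.84538666  24.63849591 130.87633172] [1.79987530e+02 1.60876981e-02 1.73168918e+02] 2.625
[[243.75922076 107.14761392]
 [390.20137278 207.09892588]]
[218  82 415 232]
4.0
```

View pics/g.png

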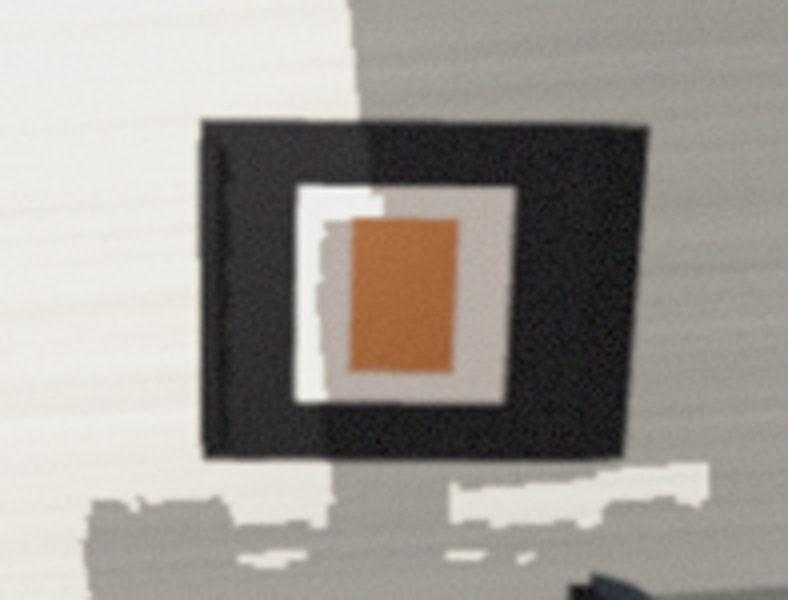

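The crop shows the carrier's base corners at about (203,121), (205,457), (623,459) and (649,127). The lip is the strip at x 201–222 on the left, and the slide is at (405,295).

Run:
```python
from meas import *
w=pickle.load(open('w1.pkl','rb'));v=pickle.load(open('w2.pkl','rb'))
def px(p): return (np.array(p,float)+.5)/4-.5+[218,82]
fr=onz(v,px([[649,127],[623,459]]),6);re=onz(v,px([[202,121],[205,457]]),14)
sl=onz(v,px([[296,185],[517,186],[506,405],[296,404]]),14)
le=onz(v,px([[201.5,150],[204,435]]),26)
for n,a in(('front',fr),('rear',re),('slide',sl),('lip',le)): print(n,a[:,:2].round(1).tolist(),'mid',a[:,:2].mean(0).round(1))
def yaw(a,b): d=b-a;return np.degrees(np.arctan2(d[1],d[0])).round(2)
print('yaws',yaw(fr[0],fr[1]),yaw(re[0],re[1]),yaw(sl[0],sl[3]),yaw(sl[1],sl[2]),yaw(sl[0],sl[1]),'w',np.linalg.norm(fr[0]-fr[1]),np.linalg.norm(re[0]-re[1]))
print('lengths',np.linalg.norm(fr.mean(0)[:2]-re.mean(0)[:2]))
# two-view: lip rear top edge middle, front edge corners, from w1 (800px coords *0.7) 
print('tri lip top end corners',tri([w,v],[np.array([285,106])*.7,px([203,140])]).round(1),tri([w,v],[np.array([283,213])*.7,px([205,445])]).round(1))
print('tri front',tri([w,v],[np.array([431.5,116])*.7,px([649,127])]).round(1),tri([w,v],[np.array([422.5,224.5])*.7,px([623,459])]).round(1))
```

```text
front [[519.7, 126.4], [599.0, 116.1]] mid [559.3 121.3]
rear [[506.8, 21.6], [584.6, 12.2]] mid [545.7  16.9]
slide [[523.5, 41.5], [529.7, 92.5], [580.6, 86.2], [574.3, 35.7]] mid [552.  64.]
lip [[514.0, 21.2], [577.3, 13.5]] mid [545.7  17.3]
yaws -7.37 -6.93 -6.45 -7.06 83.05 w 79.97262716507666 78.38555139132046
lengths 105.24502681427983
tri lip top end corners [510.8  22.3  23. ] [582.2  12.   16.9]
tri front [519.5 126.3   6.5] [598.5 115.9   7.3]
```

The measurements agree with the given sizes: width 80, length 105, front edge z≈7, and the fence is within 1 mm of the bed model. Lip centre is (546, 19.5) with yaw −7°, and the home target for the lip centre is (594.5, 98) with yaw −2.8°. Descending over the lip.

Request:
send_rows(motion=[{"tx": 0.053, "ty": -0.0115, "tz": 0.05, "rx": 0, "ry": 0, "rz": 0, "gripper": 0.12}, {"tx": 0.053, "ty": -0.0115, "tz": 0.05, "rx": 0, "ry": 0, "rz": 0, "gripper": 0.12}, {"tx": 0, "ty": 0, "tz": 0.06, "rx": 0, "ry": 0, "rz": 0, "gripper": 0.12}, {"tx": 0, "ty": 0, "tz": 0.03, "rx": 0, "ry": 0, "rz": 0, "gripper": 0.12}, {"tx": 0, "ty": 0, "tz": 0, "rx": 0, "ry": 0, "rz": 0, "gripper": 0.12}, {"tx": 0, "ty": 0, "tz": 0.03, "rx": 0, "ry": 0, "rz": 0, "gripper": 0.12}, {"tx": 0, "ty": 0, "tz": 0.008, "rx": 0, "ry": 0, "rz": 0, "gripper": 0.12}, {"tx": 0, "ty": 0, "tz": 0, "rx": 0, "ry": 0, "rz": 0, "gripper": 0.12}], grip_force=25)

```text
time_s: 3.68
ee_pos: [545.9, 19.6, 16.5]
ee_rot: [180.0, -0.0, 173.2]
force: [-0.3, -0.2, -0.1]
gripper_width: 39.7
gripper_force: 0.0
```

Request:
send_rows(motion=[{"tx": 0, "ty": 0, "tz": 0, "rx": 0, "ry": 0, "rz": 0, "gripper": 1}, {"tx": 0, "ty": 0, "tz": 0, "rx": 0, "ry": 0, "rz": 0, "gripper": 1}, {"tx": 0, "ty": 0, "tz": 0, "rx": 0, "ry": 0, "rz": 0, "gripper": 1}, {"tx": 0, "ty": 0, "tz": 0, "rx": 0, "ry": 0, "rz": 0, "gripper": 1}, {"tx": 0, "ty": 0, "tz": 0, "rx": 0, "ry": 0, "rz": 0, "gripper": 1}, {"tx": 0, "ty": 0, "tz": 0, "rx": 0, "ry": 0, "rz": 0, "gripper": 1}])

```text
time_s: 4.42
ee_pos: [546.1, 19.6, 16.9]
ee_rot: [-180.0, 0.0, 173.2]
force: [0.4, -0.1, 2.5]
gripper_width: 4.6
gripper_force: 25.0
```

Run:
```python
from h import *
s=env.state();print(s['gripper_width'],s['gripper_force'],s['force'])
```

```text
4.624021585433402 25.000933706760406 [ 0.36341133 -0.0608977   2.46212654]
```

The lip is gripped (4.6 mm). Next I square it and slide it towards the fence, stopping a few mm short.

Request:
send_rows(motion=[{"tx": 0, "ty": 0, "tz": 0, "rx": 0, "ry": 0, "rz": -0.045, "gripper": 1}, {"tx": 0, "ty": 0, "tz": 0, "rx": 0, "ry": 0, "rz": -0.045, "gripper": 1}, {"tx": 0, "ty": 0, "tz": 0, "rx": 0, "ry": 0, "rz": -0.045, "gripper": 1}, {"tx": -0.014, "ty": 0.0025, "tz": 0, "rx": 0, "ry": 0, "rz": 0, "gripper": 1}, {"tx": -0.014, "ty": 0.0025, "tz": 0, "rx": 0, "ry": 0, "rz": 0, "gripper": 1}, {"tx": -0.014, "ty": 0.0025, "tz": 0, "rx": 0, "ry": 0, "rz": 0, "gripper": 1}, {"tx": -0.014, "ty": 0.0025, "tz": 0, "rx": 0, "ry": 0, "rz": 0, "gripper": 1}, {"tx": -0.014, "ty": 0.0025, "tz": 0, "rx": 0, "ry": 0, "rz": 0, "gripper": 1}, {"tx": -0.014, "ty": 0.0025, "tz": 0, "rx": 0, "ry": 0, "rz": 0, "gripper": 1}, {"tx": 0, "ty": 0, "tz": 0, "rx": 0, "ry": 0, "rz": 0, "gripper": 1}, {"tx": 0, "ty": 0, "tz": 0, "rx": 0, "ry": 0, "rz": 0, "gripper": 1}])

```text
time_s: 5.8
ee_pos: [588.1, 25.2, 16.9]
ee_rot: [180.0, -0.0, 177.3]
force: [-0.6, 0.5, 4.4]
gripper_width: 4.9
gripper_force: 25.0
```

Run:
```python
from meas import *
s=env.state();print(s['ee_pos'],s['ee_rot'],s['force'],s['gripper_width'])
v=cam('wrist');t=cam('top');sc=cam('scene');pickle.dump((v,t,sc),open('w3.pkl','wb'))
cv2.imwrite('pics/hh.png',cv2.resize(np.hstack([v['img'][:,:], ]),(800,600)))
```

```text
[588.11851066  25.24664741  16.8883859 ] [ 1.79984073e+02 -5.56965095e-03  1.77284951e+02] [-0.64627895  0.48249716  4.36753416] 4.910761285674688
```

View pics/hh.png

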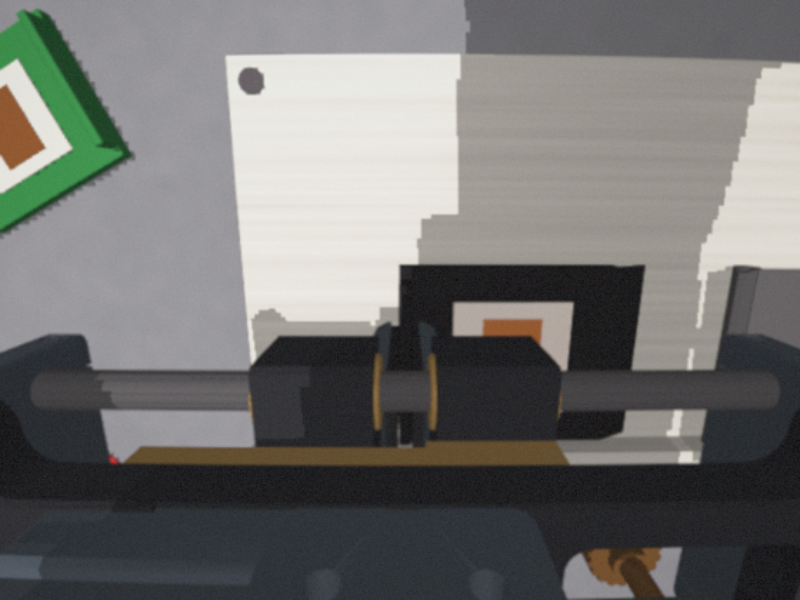

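The carrier is held square, with its -x edge at row 266 in line with the clip's edge at 268, consistent with a ~3 mm gap to the fence. I'll close that gap gently and watch the force.

Request:
send_rows(motion=[{"tx": -0.002, "ty": 0, "tz": 0, "rx": 0, "ry": 0, "rz": 0, "gripper": 1}, {"tx": -0.002, "ty": 0, "tz": 0, "rx": 0, "ry": 0, "rz": 0, "gripper": 1}, {"tx": -0.002, "ty": 0, "tz": 0, "rx": 0, "ry": 0, "rz": 0, "gripper": 1}, {"tx": 0, "ty": 0, "tz": 0, "rx": 0, "ry": 0, "rz": 0, "gripper": 1}])

```text
time_s: 6.45
ee_pos: [589.3, 25.2, 16.9]
ee_rot: [180.0, -0.2, 177.3]
force: [-4.8, 1.8, 7.9]
gripper_width: 4.9
gripper_force: 25.0
```

Request:
send_rows(motion=[{"tx": -0.002, "ty": 0, "tz": 0, "rx": 0, "ry": 0, "rz": 0, "gripper": 1}, {"tx": 0, "ty": 0, "tz": 0, "rx": 0, "ry": 0, "rz": 0, "gripper": 1}])

```text
time_s: 6.7
ee_pos: [590.3, 25.1, 16.9]
ee_rot: [180.0, -0.2, 177.3]
force: [-5.2, 1.8, 7.3]
gripper_width: 5.0
gripper_force: 25.0
```

Request:
send_rows(motion=[{"tx": 0, "ty": 0, "tz": -0.0006, "rx": 0, "ry": 0, "rz": 0, "gripper": 1}, {"tx": -0.002, "ty": 0, "tz": 0, "rx": 0, "ry": 0, "rz": 0, "gripper": 1}, {"tx": 0, "ty": 0, "tz": 0, "rx": 0, "ry": 0, "rz": 0, "gripper": 1}])

```text
time_s: 7.08
ee_pos: [590.7, 25.0, 16.9]
ee_rot: [180.0, -0.3, 177.3]
force: [-7.0, 1.0, 8.0]
gripper_width: 4.7
gripper_force: 25.0
```

Request:
send_rows(motion=[{"tx": -0.002, "ty": 0, "tz": 0, "rx": 0, "ry": 0, "rz": 0, "gripper": 1}, {"tx": 0, "ty": 0, "tz": 0, "rx": 0, "ry": 0, "rz": 0, "gripper": 1}])

```text
time_s: 7.32
ee_pos: [590.7, 25.0, 16.9]
ee_rot: [-180.0, -0.4, 177.3]
force: [-9.8, 1.2, 10.6]
gripper_width: 4.4
gripper_force: 25.0
```

The fence contact is at x=590.7 (predicted 591.0). Backing off slightly to a light contact and sliding in +y.

Request:
send_rows(motion=[{"tx": 0.002, "ty": 0, "tz": -0.0004, "rx": 0, "ry": 0, "rz": 0, "gripper": 1}, {"tx": 0, "ty": 0.014, "tz": 0, "rx": 0, "ry": 0, "rz": 0, "gripper": 1}, {"tx": 0, "ty": 0.014, "tz": 0, "rx": 0, "ry": 0, "rz": 0, "gripper": 1}, {"tx": 0, "ty": 0.014, "tz": 0, "rx": 0, "ry": 0, "rz": 0, "gripper": 1}, {"tx": 0, "ty": 0.014, "tz": 0, "rx": 0, "ry": 0, "rz": 0, "gripper": 1}, {"tx": 0, "ty": 0, "tz": 0, "rx": 0, "ry": 0, "rz": 0, "gripper": 1}])

```text
time_s: 8.07
ee_pos: [591.9, 50.9, 16.9]
ee_rot: [-179.8, -0.3, 177.3]
force: [-6.9, -5.5, 7.7]
gripper_width: 4.8
gripper_force: 25.0
```

Request:
send_rows(motion=[{"tx": 0, "ty": 0.008, "tz": 0, "rx": 0, "ry": 0, "rz": 0, "gripper": 1}, {"tx": 0, "ty": 0.008, "tz": 0, "rx": 0, "ry": 0, "rz": 0, "gripper": 1}, {"tx": 0, "ty": 0.008, "tz": 0, "rx": 0, "ry": 0, "rz": 0, "gripper": 1}, {"tx": 0, "ty": 0.008, "tz": 0, "rx": 0, "ry": 0, "rz": 0, "gripper": 1}, {"tx": 0, "ty": 0, "tz": 0, "rx": 0, "ry": 0, "rz": 0, "gripper": 1}])

```text
time_s: 8.7
ee_pos: [592.6, 66.3, 16.9]
ee_rot: [-179.7, -0.3, 177.3]
force: [-6.3, -7.9, 7.2]
gripper_width: 4.9
gripper_force: 25.0
```

Request:
send_rows(motion=[{"tx": 0, "ty": 0.008, "tz": 0, "rx": 0, "ry": 0, "rz": 0, "gripper": 1}, {"tx": 0, "ty": 0.008, "tz": 0, "rx": 0, "ry": 0, "rz": 0, "gripper": 1}, {"tx": 0, "ty": 0.008, "tz": 0, "rx": 0, "ry": 0, "rz": 0, "gripper": 1}, {"tx": 0, "ty": 0, "tz": 0, "rx": 0, "ry": 0, "rz": 0, "gripper": 1}])

```text
time_s: 9.2
ee_pos: [593.2, 76.7, 16.9]
ee_rot: [-179.6, -0.3, 177.4]
force: [-6.2, -12.8, 7.5]
gripper_width: 4.6
gripper_force: 25.0
```

Request:
send_rows(motion=[{"tx": 0, "ty": 0.008, "tz": 0, "rx": 0, "ry": 0, "rz": 0, "gripper": 1}, {"tx": 0, "ty": 0.008, "tz": 0, "rx": 0, "ry": 0, "rz": 0, "gripper": 1}, {"tx": 0, "ty": 0.008, "tz": 0, "rx": 0, "ry": 0, "rz": 0, "gripper": 1}, {"tx": 0, "ty": 0.006, "tz": 0, "rx": 0, "ry": 0, "rz": 0, "gripper": 1}, {"tx": 0, "ty": 0, "tz": 0, "rx": 0, "ry": 0, "rz": 0, "gripper": 1}])

```text
time_s: 9.82
ee_pos: [593.9, 92.3, 16.9]
ee_rot: [-179.7, -0.3, 177.4]
force: [-7.3, -10.1, 8.0]
gripper_width: 4.5
gripper_force: 25.0
```

Request:
send_rows(motion=[{"tx": 0, "ty": 0.006, "tz": 0, "rx": 0, "ry": 0, "rz": 0, "gripper": 1}, {"tx": 0, "ty": 0.003, "tz": 0, "rx": 0, "ry": 0, "rz": 0, "gripper": 1}, {"tx": 0, "ty": 0, "tz": 0, "rx": 0, "ry": 0, "rz": 0, "gripper": 1}])

```text
time_s: 10.2
ee_pos: [594.1, 96.6, 16.9]
ee_rot: [-179.6, -0.3, 177.4]
force: [-6.1, -12.0, 8.6]
gripper_width: 4.6
gripper_force: 25.0
```

Request:
send_rows(motion=[{"tx": 0, "ty": 0.003, "tz": 0, "rx": 0, "ry": 0, "rz": 0, "gripper": 1}, {"tx": 0, "ty": 0, "tz": 0, "rx": 0, "ry": 0, "rz": 0, "gripper": 1}])

```text
time_s: 10.45
ee_pos: [594.2, 98.0, 16.9]
ee_rot: [-179.6, -0.3, 177.4]
force: [-5.6, -10.4, 7.8]
gripper_width: 4.8
gripper_force: 25.0
```

Request:
send_rows(motion=[{"tx": 0, "ty": 0.003, "tz": 0, "rx": 0, "ry": 0, "rz": 0, "gripper": 1}, {"tx": 0, "ty": 0, "tz": 0, "rx": 0, "ry": 0, "rz": 0, "gripper": 1}])

```text
time_s: 10.7
ee_pos: [594.2, 98.2, 16.9]
ee_rot: [-179.5, -0.3, 177.4]
force: [-5.7, -15.0, 8.9]
gripper_width: 4.4
gripper_force: 25.0
```

The stop is reached at y=98.2 (predicted 98.0). One firmer push into the stop and the fence will seat it.

Request:
send_rows(motion=[{"tx": -0.002, "ty": 0.003, "tz": 0, "rx": 0, "ry": 0, "rz": 0, "gripper": 1}, {"tx": -0.002, "ty": 0.002, "tz": 0, "rx": 0, "ry": 0, "rz": 0, "gripper": 1}, {"tx": 0, "ty": 0, "tz": 0, "rx": 0, "ry": 0, "rz": 0, "gripper": 1}])

```text
time_s: 11.08
ee_pos: [594.2, 98.2, 16.8]
ee_rot: [-179.3, -0.6, 177.5]
force: [-10.1, -22.3, 13.7]
gripper_width: 4.7
gripper_force: 25.0
```

Request:
send_rows(motion=[{"tx": 0.002, "ty": -0.005, "tz": 0, "rx": 0, "ry": 0, "rz": 0, "gripper": 1}, {"tx": 0.002, "ty": -0.004, "tz": 0, "rx": 0, "ry": 0, "rz": 0, "gripper": 1}, {"tx": 0, "ty": 0, "tz": 0, "rx": 0, "ry": 0, "rz": 0, "gripper": 1}])

```text
time_s: 11.45
ee_pos: [594.3, 98.2, 16.8]
ee_rot: [-179.7, -0.3, 177.3]
force: [-6.3, -8.0, 8.2]
gripper_width: 4.8
gripper_force: 25.0
```

Request:
send_rows(motion=[{"tx": 0, "ty": 0, "tz": 0, "rx": 0, "ry": 0, "rz": 0, "gripper": 0.5}, {"tx": 0, "ty": 0, "tz": 0, "rx": 0, "ry": 0, "rz": 0, "gripper": 0.5}, {"tx": 0, "ty": 0, "tz": 0, "rx": 0, "ry": 0, "rz": 0, "gripper": 0.5}, {"tx": 0, "ty": 0, "tz": 0, "rx": 0, "ry": 0, "rz": 0, "gripper": 0.5}])

```text
time_s: 11.95
ee_pos: [597.1, 101.5, 17.1]
ee_rot: [180.0, 0.0, 177.3]
force: [-0.1, 0.1, -1.1]
gripper_width: 22.7
gripper_force: 0.0
```

Request:
send_rows(motion=[{"tx": 0, "ty": 0, "tz": -0.02, "rx": 0, "ry": 0, "rz": 0, "gripper": 0.5}, {"tx": 0, "ty": 0, "tz": -0.04, "rx": 0, "ry": 0, "rz": 0, "gripper": 0.5}, {"tx": 0, "ty": 0, "tz": -0.08, "rx": 0, "ry": 0, "rz": 0, "gripper": 0.5}, {"tx": -0.08, "ty": 0, "tz": -0.08, "rx": 0, "ry": 0, "rz": 0, "gripper": 0.5}, {"tx": -0.08, "ty": 0, "tz": -0.04, "rx": 0, "ry": 0, "rz": 0, "gripper": 0.5}, {"tx": 0, "ty": 0, "tz": 0, "rx": 0, "ry": 0, "rz": 0, "gripper": 0.5}, {"tx": 0, "ty": 0, "tz": 0, "rx": 0, "ry": 0, "rz": 0, "gripper": 0.5}])

```text
time_s: 12.82
ee_pos: [675.7, 97.5, 146.8]
ee_rot: [-180.0, -0.1, 177.3]
force: [-0.6, 0.4, -0.6]
gripper_width: 22.8
gripper_force: 0.0
```

Run:
```python
from meas import *
s=env.state();print(s['ee_pos'],s['force'],s['gripper_width'],s['time_s'])
v=cam('wrist');pickle.dump(v,open('w4.pkl','wb'))
a=proj(v,[[500,60,14],[650,280,14]]);b=np.r_[a.min(0)-10,a.max(0)+10].astype(int).clip(0,[559,419,559,419]);print(b)
I=v['img'][b[1]:b[3],b[0]:b[2]];k=min(800/I.shape[1],600/I.shape[0]);print(k)
cv2.imwrite('pics/i.png',cv2.resize(I,None,fx=k,fy=k,interpolation=cv2.INTER_CUBIC))
```

```text
[675.72623185  97.4623574  146.78043231] [-0.64275033  0.3559149  -0.6052267 ] 22.758192977263466 12.825
[223  11 470 183]
3.2388663967611335
```

View pics/i.png

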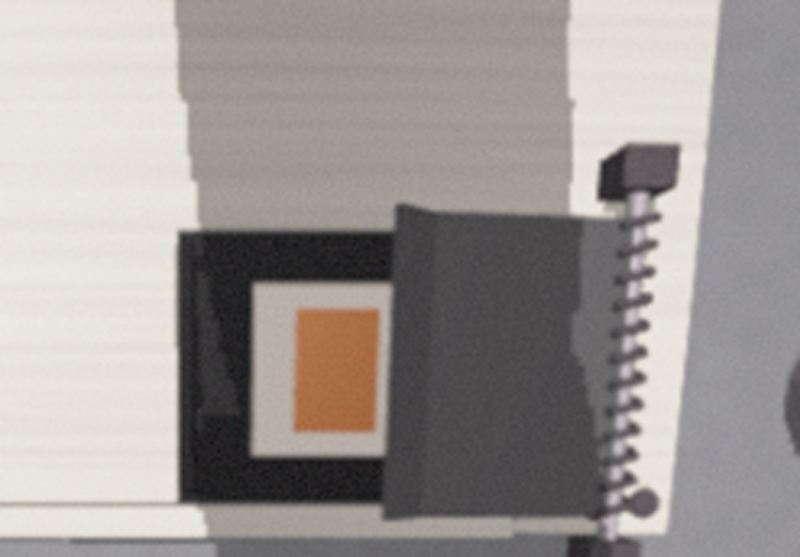

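The carrier is under the clip, with its long side along the fence line (row ~501) and its rear lip at x≈180, rows 232–501. Numerical check:

Run:
```python
from h import *
import pickle
v=pickle.load(open('w4.pkl','rb'))
px=lambda p:(np.array(p,float)+.5)/3.239-.5+[223,11]
th=np.radians(-2.8);E=np.array([[np.cos(th),np.sin(th)],[-np.sin(th),np.cos(th)]])
bed=lambda p,z:((onz(v,px(p),z)[:,:2]-[564.6,100.9])@E.T).round(1).tolist()
print('slide left edge, z14',bed([[251,283],[251,457]],14),'rear corners z6/14',bed([[179,232],[181,501]],6),bed([[179,232],[181,501]],14))
print('fence foot',bed([[100,501]],6))
```

```text
slide left edge, z14 [[4.6, 17.9], [55.4, 18.6]] rear corners z6/14 [[-11.1, -3.6], [69.5, -3.1]] [[-9.6, -3.4], [68.9, -3.0]]
fence foot [[69.5, -29.0]]
```

Run:
```python
from h import *
import pickle
v=pickle.load(open('w4.pkl','rb'));g=cv2.GaussianBlur(cv2.cvtColor(v['img'],cv2.COLOR_BGR2GRAY),(3,3),0).astype(float)
def edge(cols,r0,r1,sgn):
    P=[]
    for c in cols:
        d=sgn*np.diff(g[r0:r1,c]);d[d<0]=0
        i=d.argmax();w=slice(max(i-1,0),i+2);P.append([c,r0+.5+(np.arange(len(d))[w]*d[w]).sum()/d[w].sum()])
    return P
def yawy(P,z):
    X=onz(v,P,z);k=np.polyfit(X[:,1],X[:,0],1);r=X[:,0]-np.polyval(k,X[:,1]);m=abs(r)<.6;k=np.polyfit(X[m,1],X[m,0],1)
    return -np.degrees(np.arctan(k[0])).round(2),np.polyval(k,90).round(2),m.mean().round(2)
print('carrier -x side',yawy(edge(range(285,341),75,90,-1),14))
print('fence foot',yawy(edge(range(226,275),157,172,-1),6),'fence outer/top',yawy(edge(range(228,285),170,182,-1),20))
print('bed -x edge',yawy(edge(range(235,440),0,11,1),6))
Q=[]
for r in range(88,162):
    d=-np.diff(g[r,272:285]);d[d<0]=0;i=d.argmax();w=slice(max(i-1,0),i+2);Q.append([272.5+(np.arange(len(d))[w]*d[w]).sum()/d[w].sum(),r])
X=onz(v,Q[5:-5],20);print('rear yaw',np.degrees(np.arctan(np.polyfit(X[:,0],X[:,1],1)[0])))
```

```text
carrier -x side (np.float64(-2.75), np.float64(553.86), np.float64(1.0))
fence foot (np.float64(-2.74), np.float64(633.31), np.float64(1.0)) fence outer/top (np.float64(-2.87), np.float64(643.49), np.float64(1.0))
bed -x edge (np.float64(-2.76), np.float64(484.17), np.float64(0.51))
rear yaw -2.7432349004864793
```

The carrier is square to the fence (−2.75° against −2.74°), flush with it (79.4 mm span against 80 mm width), and seated at the stop. Handing in.

```bash
python3 -c "
from workcell import env
print(env.job_done())"
```

```text
the job is handed in; nothing more can be done
None
```

The carrier is fully home under the clip, against the end stop and square to the side fence; the gripper is clear of everything and the job is handed in at about 13 s.

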